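# Catch the tumbler trolley on the gravity runway

## Task

Press the red paddle down to release the blue trolley and let it roll by itself, untouched, until its front buffer has passed the yellow line. Then catch it from the front by the black buffer pad alone, so softly that the spring buffer never goes in by more than 12 mm, bring it to a standstill with the pad still short of the red line and keep it there for a second. Finally ease it down against the end stop without a bump (slower than 60 mm/s), take the hand away and leave it there with the tumbler upright in its nest, never touching the tumbler or moving the other glasses and the jar.

Things in the scene. Friction and masses are not known exactly. Their poses are not given: they have to be found in the camera images.
- runway: Fixed plywood base 130 x 740 mm with two rails. Origin: on the table, mid-rails. x across the rails (paddle on the -x side), y along, z up; the trolley rolls to -y, falling 25 mm per m. Unpressed pad middle in this frame: x 0, y 0.185 - q, z 0.0925 - 0.025 q (q = joint trolley). Before the pad all is free down to 53 mm above the table (two end stops, x +-35 mm, lie below).
- trolley (a joint): Travel q of the blue trolley, m: 0 latched; pad at the yellow line at 0.18, red line 0.45, rigid end stop 0.48. Mass with load about 0.84 kg (hidden, 0.65 to 1.1), drag 0.6 N per m/s: starts at 0.245 m/s2, time constant 1.4 s, so about 1.4 s to the yellow line (then 0.21 m/s) and 1.1 s more to the red. It never stops by itself before the end.
- buffer (a joint): How far the sprung pad is pushed into the trolley, in m: 0 free, stroke 0.030. Spring 60 N/m (12 mm is 0.7 N; the resting trolley presses it by 2.5 to 4.5 mm), damper 2.5 N per m/s, so it swings a little for about a second.
- pad (a point): Middle of the front face of the black buffer pad, 54 mm wide across the rails, 55 mm high, 8 mm thick, facing down the runway (local -y), 79 mm ahead of the tumbler's wall. It moves with trolley and buffer.
- release (a joint): Angle of the release shaft in rad: 0 latched, pressing the paddle turns it to at most 0.6; the trolley is free from about 0.45. It stays where it is left (friction only, about 1.5 N on the paddle).
- paddle (a point): Middle of the top of the red paddle, 40 x 50 mm, 137 mm to the robot's side (local -x) of the rails' centre line at local y -0.06; 59 mm above the table when latched. It is 45 mm from the shaft and sinks about 25 mm when fully pressed.
- yellow_line (a point): Yellow stripe across the base: where the catching zone begins (centre of the stripe, 13 mm above the table, local y 0.005).
- red_line (a point): Red stripe across the base: the catching zone's end (local y -0.265).
- nest (a point): Centre of the trolley's tray top, where the tumbler stands between four 10 mm high black lips; 115 mm behind the pad's face and 7.5 mm lower than the pad's middle.
- tumbler: Green glass tumbler cut from a bottle, 72 mm across, 100 mm high, about 0.3 kg, loose, standing in the trolley's nest. Origin: centre of its underside, z up.
- amber_glass: Bystander: amber tumbler, 72 mm across, 100 mm high, beyond the runway. Origin: centre of its underside.
- green_glass: Bystander: green tumbler of the same size, standing on the table past the runway's lower end. Origin: centre of its underside.
- jar: Bystander: brown jar, 70 mm across, 90 mm high, on the robot's left. Origin: centre of its underside.
Not all that is in view belongs to the job. Leave any pink or purple look-alike of the tumbler alone.

How it is judged (in metres and radians):
On the way, in this order (a step that is already met when the one before it is completed fails the run):
1. the paddle is pressed and the trolley rolls off (value of joint release above 0.3 rad and value of joint trolley above 0.02 m).
2. it rolls freely past the yellow line (value of joint trolley above 0.175 m and velocity of joint trolley above 0.1 m/s).
3. it is caught and stands still between the yellow and the red line (value of joint trolley between 0.18 and 0.455 m and velocity of joint trolley between -0.04 and 0.04 m/s), for 0.7 s.
4. it is eased down to the end stop (value of joint trolley above 0.472 m and velocity of joint trolley below 0.03 m/s), for 0.2 s.
At the end, for the whole second after the job is handed in: The trolley rests at the end stop (within 10 mm, under 20 mm/s), the tumbler stands upright (within 0.12 rad) in its nest (within 15 mm of its centre) (value of joint trolley above 0.47 m and velocity of joint trolley between -0.02 and 0.02 m/s and horizontal distance between tumbler and nest below 0.015 m and angle between tumbler's own z axis and vertical below 0.12 rad and linear speed of tumbler below 0.03 m/s); the robot touches nothing.
It fails at once if the trolley is touched before it has passed the yellow line (contact force between the arm and trolley above 0.3 N and value of joint trolley below 0.17 m).
It fails at once if rough catch: the buffer goes in by more than 12 mm, or the trolley is gripped or struck with more than 15 N (value of joint buffer above 0.0125 m or contact force between the arm and trolley above 15 N).
It fails at once if the trolley bumps into the end stop faster than 80 mm/s (value of joint trolley above 0.468 m and velocity of joint trolley above 0.08 m/s).
It fails at once if the tumbler is touched, tips or leaves its nest (contact force between the arm and tumbler above 0.5 N or angle between tumbler's own z axis and vertical above 0.2 rad or horizontal distance between tumbler and nest above 0.025 m).
It fails at once if a bystander is moved (distance of any of amber_glass, green_glass, jar from where it was at the start of the episode above 0.03 m).
It also fails if it takes over 40 s, if anything falls off the work surface, if the arm or the gripper's body presses on something with over 40 N, if the wrist force passes 120 N, or if a joint passes its speed limit or range.

## Robot

A 7-joint arm with a two-finger parallel gripper is mounted at the origin on the work surface. World frame = base frame: x ahead of the robot, y to its left, z up, the work surface at z = 0. Lengths are in m, angles in degrees, forces in N, time in s.
With the tool pointing down it reaches from about 0.35 to 0.9 m from the base axis. Payload 19.9 kg.
Tool frame: the origin (TCP) lies midway between the tips of the shut fingers; the grasp point (between the pads) lies grip_depth behind it (grip_depth is the distance from the TCP to the grasp point, in m); z points along the fingers, y is the line along which they close (so a half turn about z gives the same grasp; the last joint's range is limited). The gripper opens to 85 mm and grips with 20 to 120 N. Pads are 22 mm wide; open, the fingers measure 114 mm over their backs; the gripper's body (76 mm by 85 mm) begins 54 mm behind the grasp point. The pads swing forward as they close: fully open they stand 13 mm farther back than shut.
Start: joints at [-65.575, 23.915, -0.59, 92.452, 0.269, 63.638, -3.037], TCP at [0.282, 0.558, 0.231] pointing down, gripper open.
Joint ranges: [-161.28, 161.28], [-22.2, 115.67], [-73.04, 71.86], [3.21, 147.25], [-68.34, 248.33], [10.77, 114.83], [-161.83, 161.83]. Speed limits (degrees/s): [108.29, 108.29, 136.94, 136.94, 172.46, 172.46, 172.46].

## Interface

Orientations are given as a 3x3 rotation matrix whose columns are the frame's x, y, z axes.
In Python, from bench import * gives the robot as it stands. The module is installed in compiled form; this text tells all that it offers.
- The arm moves only by the tool play_rows, never from a script. Its argument "commands" is a list of rows, each an object of numbers: "dx", "dy", "dz": the shift along the tool's x, y, z in cm; "rx", "ry", "rz": the turn, a rotation vector about the tool's x, y, z in degrees; "claw": the opening, from 0 (shut) to 1 (fully open). In form: [{"dx": .., "dy": .., "dz": .., "rx": .., "ry": .., "rz": .., "claw": ..}, ...]. A call has 1 to 20 rows; each row shifts and turns the commanded pose from where the row before left it, along the tool's axes as they then stand; what a row does not reach is not made up. A row lasts 1/8 s, in which the tool goes at most 62.5 mm and 10.7 degrees, less where a joint would pass 70% of its speed; a pose out of reach is approached as far as the arm can. A call with a gripper value outside its range is refused whole. The fingers move at their own pace and stop on an object; "newtons" is the grip in N (left out, the last holds). Time passes only in rows, so rows that do not move let the fingers close. It gives the time, the measured TCP pose, the force, the opening and the grip force at its end, in the units of the state.
- state(): the state, without advancing time (a new reading comes with each control period).
- grab_frame(name): name is "side" or "top" or "wrist"; returns the picture (400x640x3 uint8, blue, green, red); there is no depth.
- get_calibration(name): a dict with "fx", "fy", "cx", "cy" (pixels), "origin" and "attitude" of the camera in the world. Camera axes: x right, y down, z forward; pixel columns grow to the right and rows downward; lengths in m; the calibration is good to about 2 mm. A picture is of the moment at which its call begins: read the wrist's pose just before it. get_calibration takes no time and is no camera call; for the wrist camera it gives the pose at the moment of the call.
- job_done(): hands the job in; it is judged then, once.
The state is a dict: "time_s": time; "qpos": joint angles; "dq": joint speeds; "effort": joint torques, N m; "tcp_pos": TCP position; "eef_rot": TCP orientation; "ft_force": force on the tool from outside, world axes, zero at the start; "wrist_torque": the same for the moment, N m; "opening": finger opening in m; "grasp_force": force on a finger pad.
Only numpy, scipy, OpenCV 4.12 (cv2) and the standard library are available. Lean on these libraries where they do the work, as an engineer would, in place of code of your own. Each camera call takes 0.05 s, during which the arm holds its last target. There are 200 camera calls.

## Working session

There is one attempt and no reset: what is moved stays moved. The work goes in short steps, Python scripts to look and compute and a tool call to move; the robot and the scene stay as the last step left them, time stands still between calls to the robot, and variables do not carry over. Pictures are saved under pics/ and viewed, at most 10 in all, crops included, and the job is handed in when it is done.

Besides the shell and the picture viewer there is one more tool, called after "Emit:" as name(argument=value, ...) on one line, values as JSON. play_rows: Moves the arm, as the interface text tells. Its arguments: {"type":"object","properties":{"commands":{"type":"array","items":{"type":"object","properties":{"dx":{"type":"number"},"dy":{"type":"number"},"dz":{"type":"number"},"rx":{"type":"number"},"ry":{"type":"number"},"rz":{"type":"number"},"claw":{"type":"number"}}}},"newtons":{"type":"number"}},"required":["commands"]}

```bash
mkdir -p pics; python3 - <<'E'
from bench import *
import cv2,numpy as np
s=state();print(s['time_s'],s['tcp_pos'],np.round(s['eef_rot'],3).tolist(),s['opening'])
for n in("side","top"):
    c=get_calibration(n);print(n,{k:np.round(v,3).tolist() for k,v in c.items()})
    cv2.imwrite(f'pics/{n}0.png',grab_frame(n))
print(state()['time_s'])
E
```

```text
0.0 [0.2816565  0.55752895 0.23066324] [[-0.893, 0.451, -0.0], [0.451, 0.893, -0.001], [-0.0, -0.001, -1.0]] 0.08522006262902253
side {'fx': 367.884, 'fy': 367.884, 'cx': 320.848, 'cy': 199.716, 'origin': [-0.026, -0.666, 0.888], 'attitude': [[0.755, -0.448, 0.479], [-0.656, -0.512, 0.555], [-0.004, -0.733, -0.68]]}
top {'fx': 372.412, 'fy': 372.412, 'cx': 324.042, 'cy': 201.931, 'origin': [0.377, 0.001, 1.261], 'attitude': [[0.014, -0.992, 0.126], [-1.0, -0.017, -0.025], [0.027, -0.126, -0.992]]}
0.1
```

View pics/top0.png

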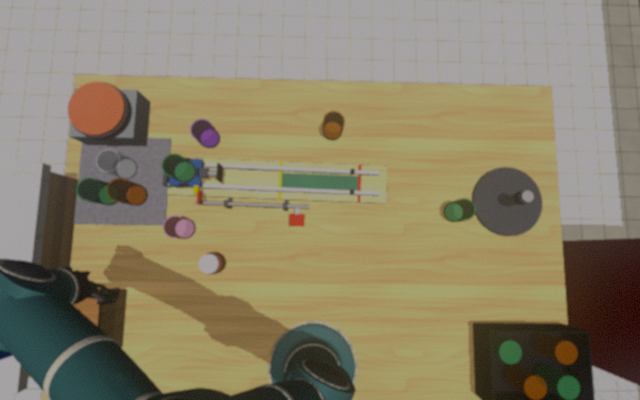

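View pics/side0.png

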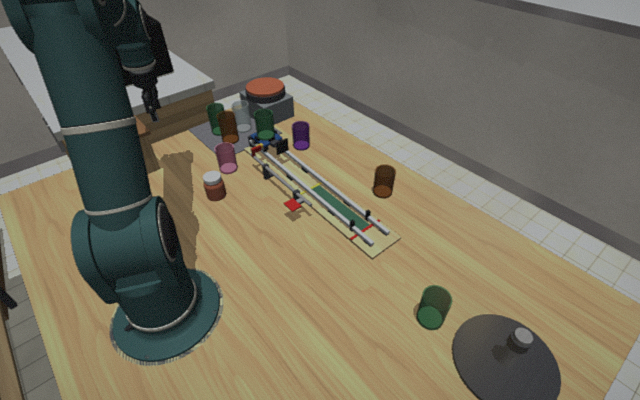

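The top view shows the trolley with the green tumbler at (185,172) and its pad at about (220,172). The yellow line is at (281,180), the red line at (360,183) and the red paddle at (297,219). The jar is at (210,263), the amber glass at (333,125) and the green bystander at (455,211). The pink (180,228) and purple (206,133) glasses are decoys. The side view agrees.

```bash
cat > h.py <<'E'
from bench import *
import cv2,numpy as np
def ray(n,u,v,z):
    c=get_calibration(n);R=np.array(c['attitude']);o=np.array(c['origin'])
    d=R@np.array([(u-c['cx'])/c['fx'],(v-c['cy'])/c['fy'],1]);return o+d*(z-o[2])/d[2]
def blobs(im,lo,hi,roi,amin=6):
    h=cv2.cvtColor(im,cv2.COLOR_BGR2HSV);m=np.zeros(h.shape[:2],np.uint8);x0,y0,x1,y1=roi
    m[y0:y1,x0:x1]=cv2.inRange(h,lo,hi)[y0:y1,x0:x1]
    n,l,st,c=cv2.connectedComponentsWithStats(m)
    return [(c[i].round(1).tolist(),st[i].tolist(),l==i) for i in range(1,n) if st[i][4]>=amin]
E
python3 - <<'E'
from h import *
t=cv2.imread('pics/top0.png');s=cv2.imread('pics/side0.png')
for n,im,roi in(("top",t,(180,140,400,240)),("side",s,(240,130,410,260))):
    for nm,lo,hi,z in(("red",(0,150,90),(6,255,255),.013),("yel",(24,170,120),(34,255,255),.013)):
        for c,st,_ in blobs(im,lo,hi,roi):print(n,nm,c,st,ray(n,*c,z).round(4)[:2],ray(n,*c,.059).round(4)[:2])
a=cv2.resize(t[130:250,150:410],None,fx=3,fy=3,interpolation=cv2.INTER_CUBIC)
cv2.imwrite('pics/c1.png',a)
E
```

```text
top red [198.7, 197.0] [197, 192, 4, 11, 25] [0.545  0.3913] [0.5388 0.3769]
top red [296.1, 219.6] [290, 215, 13, 10, 126] [0.4742 0.0633] [0.4707 0.061 ]
top yel [280.0, 178.0] [280, 172, 1, 13, 13] [0.6149 0.1212] [0.6062 0.1168]
top yel [195.6, 189.1] [194, 186, 5, 7, 25] [0.5717 0.4031] [0.5645 0.3883]
side red [255.1, 147.4] [252, 146, 9, 4, 14] [0.5934 0.4675] [0.5608 0.4079]
side red [292.3, 204.3] [284, 198, 17, 14, 120] [0.5    0.0956] [0.4723 0.0556]
side red [367.2, 227.2] [362, 224, 11, 8, 28] [ 0.6165 -0.1492] [ 0.5827 -0.1763]
side red [353.2, 236.9] [350, 235, 8, 5, 17] [ 0.5531 -0.149 ] [ 0.5227 -0.1762]
```

View pics/c1.png

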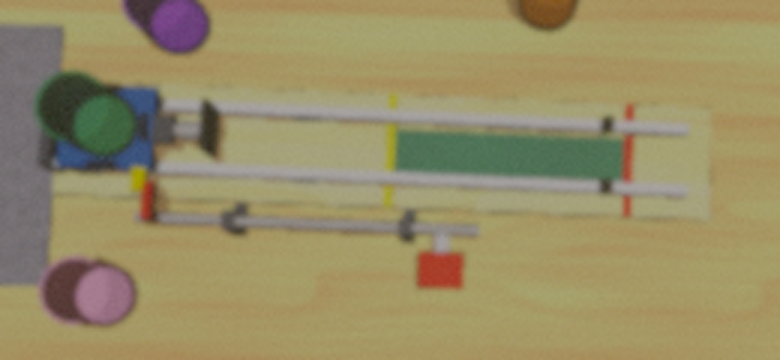

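The crop confirms the following, in crop pixels:
- The yellow stripe runs (393,95)-(389,206).
- The red stripe runs (630,104)-(627,215).
- The paddle is at (440,270).
- The black pad's face is at about (213,130).
- The tumbler is at (100,120), on the blue tray. It is the only green glass on the trolley; the pink and purple ones stand on the table.

```bash
python3 - <<'E'
from h import *
t=cv2.imread('pics/top0.png');s=cv2.imread('pics/side0.png')
# stripes in top: subpixel column per row
hs=cv2.cvtColor(t,cv2.COLOR_BGR2HSV).astype(float);L=t.astype(float)
def stripe(c0,c1,r0,r1,w):
    pts=[]
    for r in range(r0,r1):
        k=w(L[r,c0:c1]);k=np.clip(k-np.median(k)-8,0,None)
        if k.sum()>25: pts.append((c0+(k*np.arange(c1-c0)).sum()/k.sum(),r))
    return np.array(pts)
y=stripe(274,288,158,204,lambda p:np.minimum(p[:,1],p[:,2])-p[:,0]-0)
r=stripe(353,367,160,206,lambda p:p[:,2]-p[:,1])
P={}
for n,p in(("y",y),("r",r)):
    w=np.array([ray("top",*q,.013) for q in p]);print(n,len(p),p[0],p[-1],w[0].round(4),w[-1].round(4))
    P[n]=(w[0]+w[-1])/2
d=P['r']-P['y'];print(P,np.linalg.norm(d))
pt=ray("top",296.1,219.6,.059);ps=ray("side",292.3,204.3,.059);print(pt,ps)
for q in [(280.7,162),(279.5,198.5),(359.8,164.8),(358.8,201.8)]:print(ray("top",*q,.013).round(4))
rs=(ray("side",367.2,227.2,.013),ray("side",353.2,236.9,.013));print(rs)
dn=d/np.linalg.norm(d);yl=-dn;xl=np.array([yl[1],-yl[0],0])
for nm,Y,ly in(("fromY",P['y'],.005),("fromR",P['r'],-.265)):
    O=Y-ly*yl;print(nm,"O",O.round(4),"yl",yl.round(4),"padl exp",(O-.137*xl-.06*yl).round(4),"pad0",(O+.185*yl).round(4))
print("pad top-view meas",ray("top",150+215/3,130+128/3,.0925+.0275))
E
```

```text
y 29 [280.67241379 161.        ] [278.76315789 199.        ] [0.674  0.1206 0.013 ] [0.5429 0.1233 0.013 ]
r 33 [359.44444444 164.        ] [358.32432432 202.        ] [ 0.6689 -0.1493  0.013 ] [ 0.5373 -0.1458  0.013 ]
{'y': array([0.60844198, 0.12192949, 0.013     ]), 'r': array([ 0.60309801, -0.14755674,  0.013     ])} 0.26953921140941534
[0.47065235 0.06102817 0.059     ] [0.47231392 0.05561913 0.059     ]
[0.6705 0.1204 0.013 ]
[0.5446 0.1209 0.013 ]
[ 0.6661 -0.1506  0.013 ]
[ 0.538  -0.1474  0.013 ]
(array([ 0.61648599, -0.14915518,  0.013     ]), array([ 0.55312198, -0.14900117,  0.013     ]))
fromY O [0.6083 0.1169 0.013 ] yl [ 0.0198  0.9998 -0.    ] padl exp [0.4702 0.0597 0.013 ] pad0 [0.612  0.3019 0.013 ]
fromR O [0.6084 0.1174 0.013 ] yl [ 0.0198  0.9998 -0.    ] padl exp [0.4702 0.0601 0.013 ] pad0 [0.612  0.3024 0.013 ]
pad top-view meas [0.60791269 0.29158936 0.12      ]
```

Emit:
play_rows(commands=[{"rz": 9.2, "claw": 0}, {"rz": 9.2, "claw": 0}, {"rz": 9.2, "claw": 0}, {"rz": 9.2, "claw": 0}, {"rz": 9.2, "claw": 0}, {"rz": 9.2, "claw": 0}, {"rz": 9.15, "claw": 0}], newtons=20)

```text
$.commands[0]: bad value
```

Emit:
play_rows(commands=[{"dx": 0, "dy": 0, "dz": 0, "rx": 0, "ry": 0, "rz": 9.2, "claw": 0}, {"dx": 0, "dy": 0, "dz": 0, "rx": 0, "ry": 0, "rz": 9.2, "claw": 0}, {"dx": 0, "dy": 0, "dz": 0, "rx": 0, "ry": 0, "rz": 9.2, "claw": 0}, {"dx": 0, "dy": 0, "dz": 0, "rx": 0, "ry": 0, "rz": 9.2, "claw": 0}, {"dx": 0, "dy": 0, "dz": 0, "rx": 0, "ry": 0, "rz": 9.2, "claw": 0}, {"dx": 0, "dy": 0, "dz": 0, "rx": 0, "ry": 0, "rz": 9.2, "claw": 0}, {"dx": 0, "dy": 0, "dz": 0, "rx": 0, "ry": 0, "rz": 9.15, "claw": 0}], newtons=20)

```text
time_s: 0.98
tcp_pos: [0.2817, 0.5576, 0.2309]
eef_rot: [[0.025, 1.0, -0.0], [1.0, -0.025, -0.001], [-0.001, -0.0, -1.0]]
ft_force: [-0.5, -1.0, -0.4]
opening: 0.0001
grasp_force: 0.0
```

Emit:
play_rows(commands=[{"dx": -2, "dy": 1.87, "dz": 0, "rx": 0, "ry": 0, "rz": 0, "claw": 0}, {"dx": -4, "dy": 1.87, "dz": 0, "rx": 0, "ry": 0, "rz": 0, "claw": 0}, {"dx": -4, "dy": 1.87, "dz": 0, "rx": 0, "ry": 0, "rz": 0, "claw": 0}, {"dx": -4, "dy": 1.87, "dz": 0, "rx": 0, "ry": 0, "rz": 0, "claw": 0}, {"dx": -4, "dy": 1.87, "dz": 0, "rx": 0, "ry": 0, "rz": 0, "claw": 0}, {"dx": -4, "dy": 1.87, "dz": 0, "rx": 0, "ry": 0, "rz": 0, "claw": 0}, {"dx": -4, "dy": 1.87, "dz": 3, "rx": 0, "ry": 0, "rz": 0, "claw": 0}, {"dx": -4, "dy": 1.87, "dz": 3, "rx": 0, "ry": 0, "rz": 0, "claw": 0}, {"dx": -4, "dy": 1.87, "dz": 3, "rx": 0, "ry": 0, "rz": 0, "claw": 0}, {"dx": -3, "dy": 1.87, "dz": 3, "rx": 0, "ry": 0, "rz": 0, "claw": 0}, {"dx": -3, "dy": 0, "dz": 0, "rx": 0, "ry": 0, "rz": 0, "claw": 0}, {"dx": -3, "dy": 0, "dz": 0, "rx": 0, "ry": 0, "rz": 0, "claw": 0}])

```text
time_s: 2.48
tcp_pos: [0.4598, 0.1229, 0.1107]
eef_rot: [[0.02, 1.0, -0.001], [1.0, -0.02, -0.001], [-0.001, -0.001, -1.0]]
ft_force: [-0.2, 0.3, 0.9]
opening: -0.0003
grasp_force: 0.0
```

```bash
python3 - <<'E'
from h import *
s=state();print(s['time_s'],s['tcp_pos'],np.round(s['dq'],2))
im=grab_frame('side');cv2.imwrite('pics/s1.png',im)
s=state();print(s['time_s'],s['tcp_pos'],np.round(s['dq'],2))
cv2.imwrite('pics/t1.png',grab_frame('top'))
s=state();print(s['time_s'],s['tcp_pos'],s['ft_force'],np.array(s['eef_rot']).round(4).tolist())
E
```

```text
2.475 [0.45984351 0.12287283 0.11070643] [20.99 -7.    5.2   9.69  0.33 -3.28 27.05]
2.525 [0.45972083 0.11916443 0.11091597] [-1.99  0.34 -0.56 -1.28 -0.11  0.58 -4.67]
2.575 [0.45991536 0.12116144 0.11111027] [0.13790776 0.56284437 0.33093079] [[0.0239, 0.9997, -0.0007], [0.9997, -0.0239, -0.0011], [-0.0011, -0.0007, -1.0]]
```

Emit:
play_rows(commands=[{"dx": -3, "dy": 0, "dz": 0, "rx": 0, "ry": 0, "rz": 0, "claw": 0}, {"dx": -2.2, "dy": 0, "dz": 1, "rx": 0, "ry": 0, "rz": 0, "claw": 0}, {"dx": -0.9, "dy": 0, "dz": 2, "rx": 0, "ry": 0, "rz": 0, "claw": 0}, {"dx": 0, "dy": 0, "dz": 1.5, "rx": 0, "ry": 0, "rz": 0.2, "claw": 0}, {"dx": 0, "dy": 0, "dz": 0, "rx": 0, "ry": 0, "rz": 0, "claw": 0}])

```text
time_s: 3.2
tcp_pos: [0.4584, 0.0637, 0.0655]
eef_rot: [[0.023, 1.0, -0.002], [1.0, -0.023, -0.001], [-0.001, -0.002, -1.0]]
ft_force: [0.4, -0.2, 0.3]
opening: -0.0002
grasp_force: 0.0
```

```bash
python3 - <<'E'
from h import *
a=grab_frame('top');b=grab_frame('side')
s=state();print(s['time_s'],s['tcp_pos'],s['ft_force'],np.array(s['eef_rot']).round(4).tolist())
A=cv2.resize(a[120:280,150:410],None,fx=3,fy=3,interpolation=cv2.INTER_CUBIC)[:, :780]
B=cv2.resize(b[110:270,220:420],None,fx=3.2,fy=3.2,interpolation=cv2.INTER_CUBIC)
cv2.imwrite('pics/t2.png',A);cv2.imwrite('pics/s2.png',B)
E
```

```text
3.3 [0.45905608 0.0638131  0.06652202] [-0.13320465  0.32351348 -0.0759531 ] [[0.0228, 0.9997, -0.0], [0.9997, -0.0228, -0.0], [-0.0, -0.0, -1.0]]
```

View pics/t2.png

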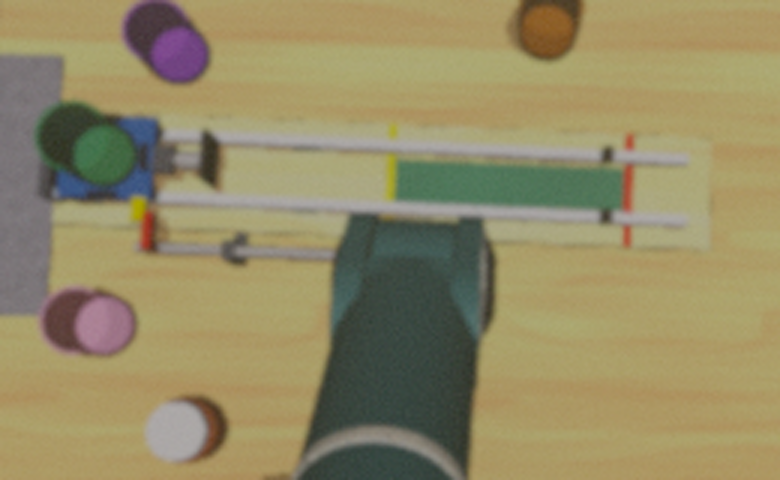

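View pics/s2.png

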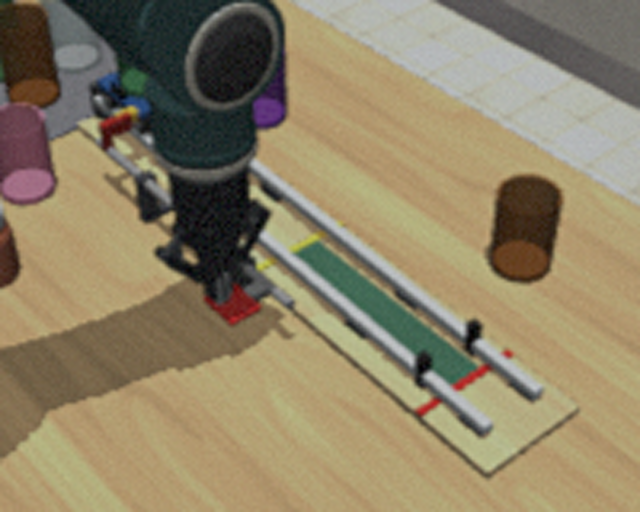

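The top crop shows the trolley unobstructed, with its pad at (210,158) and the arm covering crop columns 335-495. The side crop shows the shut fingers right over the red paddle at (235,305). The yellow line (285,250) and red line (465,380) are clear.

Next I calibrate the trolley tracking at q=0 and design the catch profile.

```bash
cat > trk.py <<'E'
from h import *
O=np.array([.6084,.1172]);yl=np.array([.0198,.9998])
def meas(im):
    """local y of: blue body front, pad dark blob front edge, tumbler top centre"""
    h=cv2.cvtColor(im,cv2.COLOR_BGR2HSV);out={}
    roi=np.zeros(h.shape[:2],np.uint8);roi[150:205,150:350]=1
    for nm,lo,hi,z in(("blue",(100,110,50),(125,255,255),.07),("tumb",(55,100,75),(85,255,255),.18)):
        m=cv2.inRange(h,lo,hi)*roi
        if nm=="tumb": m[:,262:]=0
        m=cv2.morphologyEx(m,cv2.MORPH_OPEN,np.ones((2,2),np.uint8))
        n,l,st,c=cv2.connectedComponentsWithStats(m)
        if n<2: continue
        i=1+st[1:,4].argmax();x=st[i][0]+st[i][2];p=ray("top",*(x,173),z)[:2]
        pc=ray("top",*c[i],z)[:2]
        out[nm]=(int(st[i][4]),round(float((p-O)@yl),4),round(float((pc-O)@yl),4))
    # pad: dark columns in rows around pad
    g=im[160:186,150:350].astype(float).max(2);d=(g<75).sum(0);out['dark']=d
    return out
E
python3 - <<'E'
from trk import *
for f in('top0','t1'):
    m=meas(cv2.imread(f'pics/{f}.png'));d=m.pop('dark');print(m);print(150+np.where(d>6)[0],d[60:85])
E
cat > sim.py <<'E'
import numpy as np
def run(vh,qh0,q0,v0,m,delay=0.,dt=.001,lag=.0):
    # vh: row speeds starting at t=0 ; returns maxbuf, qmax, contact t, rel speed
    n=int((len(vh)*.125+1.0)/dt);q,v,qh=q0,v0,qh0;b=0;mx=0;tc=None;rel=0;fm=0
    for i in range(n):
        k=int(i*dt/.125);w=vh[k] if k<len(vh) else 0
        qh+=w*dt
        nb=max(0,q-qh);bd=(v-w)
        F=max(0,60*nb+2.5*bd) if nb>0 else 0
        if nb>0 and tc is None: tc=i*dt;rel=v-w
        v+=(.245-(.6*v+F)/m)*dt;q+=v*dt;mx=max(mx,nb)
    return mx*1e3,q,tc,rel,v
def at_q(q,m):
    tau=m/.6;vt=.245*tau;t=np.linspace(0,4,4001);Q=vt*(t-tau*(1-np.exp(-t/tau)))
    i=np.searchsorted(Q,q);return vt*(1-np.exp(-t[i]/tau)),t[i]
E
python3 - <<'E'
from sim import *
import itertools
best=[]
for qs in(.14,.16,.18,.20,.22):
  for V in(.16,.18,.20,.22,.24):
    for N in(8,10,12,14):
      for p in (0,1,2):
        vh=[V*.4,V*.8]+[V]*p+list(V*(1-(np.arange(N)+.5)/N))
        if .255+sum(vh)*.125>.44: continue
        r=[run(vh,.255,qs+e,at_q(qs,m)[0],m,dt=.002) for m in(.65,.84,1.1) for e in(-.008,0,.008)]
        best.append((max(x[0] for x in r),max(x[1] for x in r),qs,V,N,p,r[4][0]))
best.sort()
for b in best[:8]:print(np.round(b,3))
E
```

```text
{'blue': (63, 0.247, 0.2675), 'tumb': (75, 0.2566, 0.2752)}
[164 165 166 167 168 169 170 171 172 173 174 175 176 197 198 218 219 220
 221] [ 0  0  0  0  0  0  0  3 14 15 15 11  0  0  0  0  0  0  0  0  0  0  0  0
  0]
{'blue': (68, 0.2534, 0.2689), 'tumb': (83, 0.2595, 0.2763)}
[164 165 166 167 168 169 170 171 172 173 174 175 197 198 218 219 220 221] [ 0  0  0  0  0  0  0  2 13 15 15 13  0  0  0  0  0  0  0  0  0  0  0  0
  0]
[11.588  0.44   0.22   0.2    8.     2.     6.532]
[12.802  0.445  0.22   0.18  10.     2.     7.55 ]
[12.852  0.422  0.22   0.18   8.     2.     7.55 ]
[13.206  0.44   0.22   0.2   10.     1.     7.893]
[13.745  0.445  0.22   0.18  12.     1.     8.094]
[13.847  0.416  0.22   0.2    8.     1.     8.435]
[14.01   0.422  0.22   0.18  10.     1.     8.207]
[14.268  0.431  0.22   0.22   8.     1.     9.475]
```

```bash
cat > opt.py <<'E'
from sim import *
import sys
def search(qh0,gaps,err=.006,vs=(1,),lim=.44):
  best=[]
  for g in gaps:
   qs=qh0-g
   for V in(.18,.2,.21,.22,.23,.24,.25):
    for N in(8,10,12,14):
     for p in (1,2,3,4):
      for e in (1,1.3):
        vh=[V*.4,V*.8]+[V]*p+list(V*(1-((np.arange(N)+.5)/N)**e))
        if qh0+sum(vh)*.125>lim-.004: continue
        r=[run(vh,qh0,qs+er,at_q(qs,m)[0],m,dt=.0025) for m in(.65,.84,1.1) for er in(-err,0,err)]
        best.append((max(x[0] for x in r),max(x[1] for x in r),g,V,N,p,e,r[4][0],r[4][2] or 9))
  best.sort();return best
if __name__=="__main__":
  for q in(.20,.22):
    for b in search(q,(.02,.03,.04,.05,.06))[:6]:print(q,np.round(b,3))
E
time python3 opt.py
```

```text
0.2 [ 8.783  0.441  0.02   0.23  12.     1.     1.     5.479  0.21 ]
0.2 [ 8.948  0.435  0.03   0.2   10.     3.     1.     5.591  0.36 ]
0.2 [ 8.948  0.438  0.03   0.21  10.     2.     1.3    6.154  0.432]
0.2 [ 9.198  0.427  0.03   0.2   10.     2.     1.3    5.876  0.36 ]
0.2 [ 9.309  0.431  0.02   0.22  12.     1.     1.     5.459  0.188]
0.2 [ 9.472  0.403  0.02   0.22  10.     1.     1.     5.991  0.188]
0.22 [ 9.212  0.44   0.03   0.21  10.     2.     1.     5.578  0.36 ]
0.22 [9.424 0.414 0.03  0.21  8.    2.    1.    6.527 0.36 ]
0.22 [ 9.712  0.43   0.03   0.2   10.     2.     1.     5.421  0.305]
0.22 [9.823 0.405 0.03  0.2   8.    2.    1.    6.159 0.305]
0.22 [ 9.898  0.431  0.03   0.21  10.     1.     1.3    6.402  0.36 ]
0.22 [9.943 0.423 0.03  0.22  8.    2.    1.    6.868 0.44 ]
real	0m14.339s
user	0m14.598s
sys	0m0.076s
```

Emit:
play_rows(commands=[{"dx": 0, "dy": 0, "dz": 0.7, "rx": 0, "ry": 0, "rz": 0, "claw": 0}, {"dx": 0, "dy": 0, "dz": 0.7, "rx": 0, "ry": 0, "rz": 0, "claw": 0}, {"dx": 0, "dy": 0, "dz": 0.6, "rx": 0, "ry": 0, "rz": 0, "claw": 0}, {"dx": 0, "dy": 0, "dz": 0.4, "rx": 0, "ry": 0, "rz": 0, "claw": 0}])

```text
time_s: 3.8
tcp_pos: [0.4588, 0.0631, 0.0419]
eef_rot: [[0.024, 1.0, -0.0], [1.0, -0.024, -0.0], [-0.0, -0.0, -1.0]]
ft_force: [1.0, -0.1, 1.1]
opening: 0.0001
grasp_force: 0.6
```

```bash
cat > look.py <<'E'
from trk import *
import sys
s=state();t=s['time_s'];im=grab_frame('top');cv2.imwrite(f'pics/r{t:.2f}.png',im)
m=meas(im);d=m.pop('dark');w=np.where(d>6)[0]+150;print('t',t,s['tcp_pos'].round(4) if hasattr(s['tcp_pos'],'round') else s['tcp_pos'],np.round(s['ft_force'],1))
print(m,'q blue',round(.2682-m['blue'][2],4) if 'blue' in m else None,'q tumb',round(.2757-m['tumb'][2],4) if 'tumb' in m else None)
k=w[w>200];g=d[:].astype(float)
# pad dark centroid between cols
for run in np.split(w,np.where(np.diff(w)>2)[0]+1):
    if len(run)>2 and run[0]>177: c=(run*d[run-150]).sum()/d[run-150].sum();p=ray('top',c,172,.09)[:2];print('dark',run[0],run[-1],'y',round(float((p-O)@yl),4))
E
python3 look.py; python3 - <<'E'
from trk import *
for f in('top0','t1'):
    d=meas(cv2.imread(f'pics/{f}.png'))['dark'];r=np.arange(217,223);c=(r*d[r-150]).sum()/d[r-150].sum();print(c,(ray('top',c,172,.09)[:2]-O)@yl)
E
```

```text
t 3.8 [0.4588 0.0631 0.0419] [ 1.  -0.1  1.1]
{'blue': (64, 0.2534, 0.2686), 'tumb': (72, 0.2595, 0.2758)} q blue -0.0004 q tumb -0.0001
dark 218 221 y 0.1893
219.29310344827587 0.18972504218443015
219.41379310344828 0.1893443123572114
```

Emit:
play_rows(commands=[{"dx": 0, "dy": 0, "dz": 0.35, "rx": 0, "ry": 0, "rz": 0, "claw": 0}, {"dx": 0, "dy": 0, "dz": 0, "rx": 0, "ry": 0, "rz": 0, "claw": 0}])

```text
time_s: 4.1
tcp_pos: [0.4587, 0.0631, 0.0386]
eef_rot: [[0.024, 1.0, -0.0], [1.0, -0.024, -0.0], [-0.0, -0.0, -1.0]]
ft_force: [-0.1, 0.5, -0.1]
opening: -0.0
grasp_force: 0.0
```

```bash
python3 look.py
```

```text
t 4.1 [0.4587 0.0631 0.0386] [-0.1  0.5 -0.1]
{'blue': (62, 0.2534, 0.269), 'tumb': (50, 0.2624, 0.2775)} q blue -0.0008 q tumb -0.0018
dark 218 221 y 0.189
```

Emit:
play_rows(commands=[{"dx": 0, "dy": 0, "dz": 0.3, "rx": 0, "ry": 0, "rz": 0, "claw": 0}, {"dx": 0, "dy": 0, "dz": 0, "rx": 0, "ry": 0, "rz": 0, "claw": 0}])

```text
time_s: 4.4
tcp_pos: [0.4588, 0.0631, 0.0357]
eef_rot: [[0.024, 1.0, -0.0], [1.0, -0.024, -0.0], [-0.0, -0.0, -1.0]]
ft_force: [0.3, -0.5, 0.0]
opening: -0.0002
grasp_force: 0.0
```

```bash
python3 look.py
```

```text
t 4.4 [0.4588 0.0631 0.0357] [ 0.3 -0.5  0. ]
{'blue': (61, 0.2502, 0.2645), 'tumb': (63, 0.2566, 0.2734)} q blue 0.0037 q tumb 0.0023
dark 219 222 y 0.1856
```

Emit:
play_rows(commands=[{"dx": 0, "dy": 0, "dz": -4.5, "rx": 0, "ry": 0, "rz": 0, "claw": 0}, {"dx": 0.7, "dy": 4.8, "dz": -2, "rx": 0, "ry": 0, "rz": 0, "claw": 0}, {"dx": 0.75, "dy": 5.5, "dz": 0, "rx": 0, "ry": 0, "rz": -0.25, "claw": 0}, {"dx": 0.75, "dy": 4.55, "dz": 1, "rx": 0, "ry": 0, "rz": 0, "claw": 0}, {"dx": 0, "dy": 0, "dz": 1.8, "rx": 0, "ry": 0, "rz": 0, "claw": 0}])

```text
time_s: 5.08
tcp_pos: [0.6103, 0.0822, 0.0724]
eef_rot: [[0.019, 1.0, 0.002], [1.0, -0.019, -0.0], [-0.0, 0.002, -1.0]]
ft_force: [-1.3, 0.3, 0.1]
opening: -0.0001
grasp_force: 0.0
```

```bash
python3 look.py
```

```text
t 5.075 [0.6103 0.0822 0.0724] [-1.3  0.3  0.1]
{'blue': (61, 0.1797, 0.1941), 'tumb': (49, 0.1898, 0.2056)} q blue 0.0741 q tumb 0.0701
dark 192 199 y 0.2653
dark 242 244 y 0.1148
dark 252 258 y 0.0767
dark 290 301 y -0.0519
```

Emit:
play_rows(commands=[{"dx": 0, "dy": 0, "dz": 0, "rx": 0, "ry": 0, "rz": 0, "claw": 0}, {"dx": 0, "dy": 0, "dz": 0, "rx": 0, "ry": 0, "rz": 0, "claw": 0}])

```text
time_s: 5.38
tcp_pos: [0.6075, 0.0818, 0.0736]
eef_rot: [[0.019, 1.0, 0.0], [1.0, -0.019, 0.0], [0.0, 0.0, -1.0]]
ft_force: [0.0, 0.4, 0.2]
opening: 0.0001
grasp_force: 0.0
```

```bash
python3 look.py; python3 -c "
from sim import at_q
for m in(.65,.84,1.1):
  t=[at_q(q,m)[1] for q in(.074,.12,.13,.16,.17,.18,.19)];print(m,[round(float(x-t[0]+5.075),3) for x in t])"
```

```text
t 5.375 [0.6075 0.0818 0.0736] [0.  0.4 0.2]
{'blue': (63, 0.1251, 0.1398), 'tumb': (10, 0.1491, 0.1566)} q blue 0.1284 q tumb 0.1191
dark 209 216 y 0.2113
dark 253 260 y 0.0727
dark 290 301 y -0.0514
0.65 [5.075, 5.359, 5.415, 5.577, 5.629, 5.679, 5.73]
0.84 [5.075, 5.34, 5.392, 5.54, 5.588, 5.634, 5.679]
1.1 [5.075, 5.326, 5.375, 5.513, 5.557, 5.6, 5.642]
```

Emit:
play_rows(commands=[{"dx": 0, "dy": 0, "dz": 0, "rx": 0, "ry": 0, "rz": 0, "claw": 0}])

```text
time_s: 5.55
tcp_pos: [0.6079, 0.082, 0.0735]
eef_rot: [[0.019, 1.0, 0.001], [1.0, -0.019, 0.0], [0.0, 0.001, -1.0]]
ft_force: [1.1, -0.2, -0.0]
opening: 0.0003
grasp_force: 0.0
```

```bash
python3 look.py; cat > o2.py <<'E'
from sim import *
import sys
qh0,q0=float(sys.argv[1]),float(sys.argv[2]);best=[]
for V in(.19,.2,.21,.22,.23,.24,.25):
  for N in(8,10,12,14):
    for p in(1,2,3,4):
      for e in(1,1.3):
       for rmp in((.4,.8),(.6,1),(.2,.6),(1,1)):
        vh=[V*rmp[0],V*rmp[1]]+[V]*p+list(V*(1-((np.arange(N)+.5)/N)**e))
        if qh0+sum(vh)*.125>.434: continue
        r=[run(vh,qh0,q0+er,at_q(q0,m)[0],m,dt=.0025) for m in(.72,.84,1.1) for er in(-.006,0,.006)]
        best.append((max(x[0] for x in r),max(x[1] for x in r),V,N,p,e,rmp,[round(x[0],1) for x in r],r[4][2],vh))
best.sort(key=lambda b:b[0])
for b in best[:5]:print(b[:7],b[7],b[8])
print(np.round(np.array(best[0][9])*12.5,2).tolist())
E
python3 o2.py .2094 .175
```

```text
t 5.55 [0.6079 0.082  0.0735] [ 1.1 -0.2 -0. ]
{'blue': (63, 0.0896, 0.1062), 'tumb': (35, 0.1141, 0.1231)} q blue 0.162 q tumb 0.1526
dark 221 228 y 0.1737
dark 252 260 y 0.0741
dark 290 301 y -0.0512
(np.float64(8.587088053124859), np.float64(0.43873376881152615), 0.23, 12, 1, 1, (0.2, 0.6)) [np.float64(7.8), np.float64(6.2), np.float64(4.6), np.float64(7.9), np.float64(5.4), np.float64(5.6), np.float64(8.6), np.float64(7.3), np.float64(8.4)] 0.3625
(np.float64(9.165505149558884), np.float64(0.4015330211014007), 0.22, 10, 1, 1, (0.2, 0.6)) [np.float64(8.0), np.float64(5.9), np.float64(5.2), np.float64(8.0), np.float64(5.9), np.float64(6.1), np.float64(8.9), np.float64(7.5), np.float64(9.2)] 0.2625
(np.float64(9.165505149558884), np.float64(0.4197261122443581), 0.22, 10, 1, 1.3, (0.2, 0.6)) [np.float64(7.0), np.float64(5.8), np.float64(5.7), np.float64(7.0), np.float64(6.4), np.float64(6.6), np.float64(8.9), np.float64(8.1), np.float64(9.2)] 0.2625
(np.float64(9.165505149558884), np.float64(0.42898591623089377), 0.22, 12, 1, 1, (0.2, 0.6)) [np.float64(7.2), np.float64(5.3), np.float64(4.5), np.float64(7.4), np.float64(5.3), np.float64(5.5), np.float64(8.4), np.float64(7.1), np.float64(9.2)] 0.2625
(np.float64(9.262489983850319), np.float64(0.4291159702180698), 0.23, 10, 1, 1.3, (0.2, 0.6)) [np.float64(8.1), np.float64(6.2), np.float64(5.8), np.float64(7.6), np.float64(6.7), np.float64(6.8), np.float64(9.3), np.float64(8.4), np.float64(9.1)] 0.3625
[0.58, 1.72, 2.88, 2.76, 2.52, 2.28, 2.04, 1.8, 1.56, 1.32, 1.08, 0.84, 0.6, 0.36, 0.12]
```

Emit:
play_rows(commands=[{"dx": -0.58, "dy": 0, "dz": 0, "rx": 0, "ry": 0, "rz": 0, "claw": 0}, {"dx": -1.72, "dy": 0, "dz": 0, "rx": 0, "ry": 0, "rz": 0, "claw": 0}, {"dx": -2.88, "dy": 0, "dz": 0, "rx": 0, "ry": 0, "rz": 0, "claw": 0}, {"dx": -2.76, "dy": 0, "dz": 0, "rx": 0, "ry": 0, "rz": 0, "claw": 0}, {"dx": -2.52, "dy": 0, "dz": 0, "rx": 0, "ry": 0, "rz": 0, "claw": 0}, {"dx": -2.28, "dy": 0, "dz": 0, "rx": 0, "ry": 0, "rz": 0, "claw": 0}, {"dx": -2.04, "dy": 0, "dz": 0, "rx": 0, "ry": 0, "rz": 0, "claw": 0}, {"dx": -1.8, "dy": 0, "dz": 0, "rx": 0, "ry": 0, "rz": 0, "claw": 0}, {"dx": -1.56, "dy": 0, "dz": 0, "rx": 0, "ry": 0, "rz": 0, "claw": 0}, {"dx": -1.32, "dy": 0, "dz": 0, "rx": 0, "ry": 0, "rz": 0, "claw": 0}, {"dx": -1.08, "dy": 0, "dz": 0, "rx": 0, "ry": 0, "rz": 0, "claw": 0}, {"dx": -0.84, "dy": 0, "dz": 0, "rx": 0, "ry": 0, "rz": 0, "claw": 0}, {"dx": -0.6, "dy": 0, "dz": 0, "rx": 0, "ry": 0, "rz": 0, "claw": 0}, {"dx": -0.36, "dy": 0, "dz": 0, "rx": 0, "ry": 0, "rz": 0, "claw": 0}, {"dx": -0.12, "dy": 0, "dz": 0, "rx": 0, "ry": 0, "rz": 0, "claw": 0}, {"dx": 0, "dy": 0, "dz": 0, "rx": 0, "ry": 0, "rz": 0, "claw": 0}, {"dx": 0, "dy": 0, "dz": 0, "rx": 0, "ry": 0, "rz": 0, "claw": 0}, {"dx": 0, "dy": 0, "dz": 0, "rx": 0, "ry": 0, "rz": 0, "claw": 0}, {"dx": 0, "dy": 0, "dz": 0, "rx": 0, "ry": 0, "rz": 0, "claw": 0}, {"dx": 0, "dy": 0, "dz": 0, "rx": 0, "ry": 0, "rz": 0, "claw": 0}])

```text
time_s: 8.1
tcp_pos: [0.6035, -0.1426, 0.0728]
eef_rot: [[0.019, 1.0, 0.0], [1.0, -0.019, -0.0], [-0.0, 0.0, -1.0]]
ft_force: [-0.1, -0.5, -0.2]
opening: 0.0002
grasp_force: 0.1
```

```bash
python3 - <<'E'
from h import *
s=state();print(s['time_s'],s['tcp_pos'])
a=grab_frame('top');b=grab_frame('side');cv2.imwrite('pics/t3.png',a)
A=a[100:280,150:470];B=b[110:290,220:540]
cv2.imwrite('pics/c3.png',cv2.resize(np.hstack([A,B]),None,fx=1.25,fy=1.25) if 0 else cv2.resize(np.vstack([A,B]),None,fx=1.65,fy=1.65,interpolation=cv2.INTER_CUBIC))
E
```

```text
8.1 [ 0.60354679 -0.14264991  0.07282521]
```

View pics/c3.png

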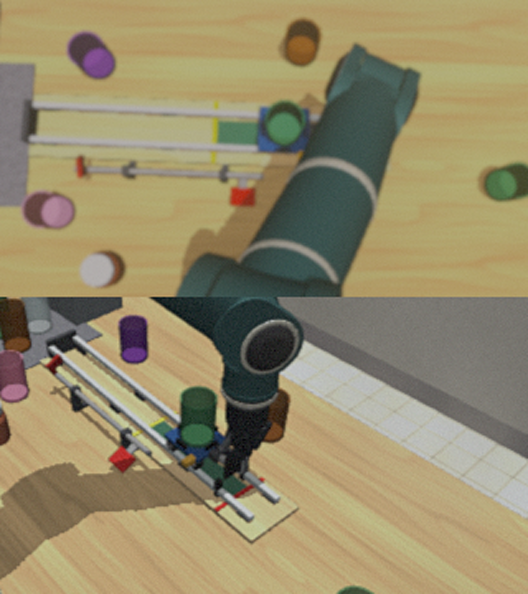

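The trolley stands against the fingers short of the red line. In the top half the tumbler is at (285,122), upright in the tray. In the side half the fingers are at (235,465), in front of the pad. I hold a bit longer, then ease it down.

Emit:
play_rows(commands=[{"dx": 0, "dy": 0, "dz": 0, "rx": 0, "ry": 0, "rz": 0, "claw": 0}, {"dx": 0, "dy": 0, "dz": 0, "rx": 0, "ry": 0, "rz": 0, "claw": 0}, {"dx": 0, "dy": 0, "dz": 0, "rx": 0, "ry": 0, "rz": 0, "claw": 0}, {"dx": 0, "dy": 0, "dz": 0, "rx": 0, "ry": 0, "rz": 0, "claw": 0}, {"dx": 0, "dy": 0, "dz": 0, "rx": 0, "ry": 0, "rz": 0, "claw": 0}, {"dx": 0, "dy": 0, "dz": 0, "rx": 0, "ry": 0, "rz": 0, "claw": 0}, {"dx": -0.1, "dy": 0, "dz": 0, "rx": 0, "ry": 0, "rz": 0, "claw": 0}, {"dx": -0.2, "dy": 0, "dz": 0, "rx": 0, "ry": 0, "rz": 0, "claw": 0}, {"dx": -0.25, "dy": 0, "dz": 0, "rx": 0, "ry": 0, "rz": 0, "claw": 0}, {"dx": -0.25, "dy": 0, "dz": 0, "rx": 0, "ry": 0, "rz": 0, "claw": 0}, {"dx": -0.25, "dy": 0, "dz": 0, "rx": 0, "ry": 0, "rz": 0, "claw": 0}, {"dx": -0.25, "dy": 0, "dz": 0, "rx": 0, "ry": 0, "rz": 0, "claw": 0}, {"dx": -0.25, "dy": 0, "dz": 0, "rx": 0, "ry": 0, "rz": 0, "claw": 0}, {"dx": -0.25, "dy": 0, "dz": 0, "rx": 0, "ry": 0, "rz": 0, "claw": 0}, {"dx": -0.25, "dy": 0, "dz": 0, "rx": 0, "ry": 0, "rz": 0, "claw": 0}, {"dx": -0.25, "dy": 0, "dz": 0, "rx": 0, "ry": 0, "rz": 0, "claw": 0}, {"dx": -0.25, "dy": 0, "dz": 0, "rx": 0, "ry": 0, "rz": 0, "claw": 0}, {"dx": -0.25, "dy": 0, "dz": 0, "rx": 0, "ry": 0, "rz": 0, "claw": 0}, {"dx": -0.25, "dy": 0, "dz": 0, "rx": 0, "ry": 0, "rz": 0, "claw": 0}, {"dx": -0.25, "dy": 0, "dz": 0, "rx": 0, "ry": 0, "rz": 0, "claw": 0}])

```text
time_s: 10.7
tcp_pos: [0.6029, -0.1759, 0.0728]
eef_rot: [[0.019, 1.0, 0.0], [1.0, -0.019, -0.0], [-0.0, 0.0, -1.0]]
ft_force: [0.5, -0.2, 0.1]
opening: -0.0002
grasp_force: 0.1
```

Emit:
play_rows(commands=[{"dx": -0.25, "dy": 0, "dz": 0, "rx": 0, "ry": 0, "rz": 0, "claw": 0}, {"dx": -0.25, "dy": 0, "dz": 0, "rx": 0, "ry": 0, "rz": 0, "claw": 0}, {"dx": -0.25, "dy": 0, "dz": 0, "rx": 0, "ry": 0, "rz": 0, "claw": 0}, {"dx": -0.25, "dy": 0, "dz": 0, "rx": 0, "ry": 0, "rz": 0, "claw": 0}, {"dx": -0.25, "dy": 0, "dz": 0, "rx": 0, "ry": 0, "rz": 0, "claw": 0}, {"dx": -0.25, "dy": 0, "dz": 0, "rx": 0, "ry": 0, "rz": 0, "claw": 0}, {"dx": -0.25, "dy": 0, "dz": 0, "rx": 0, "ry": 0, "rz": 0, "claw": 0}, {"dx": -0.25, "dy": 0, "dz": 0, "rx": 0, "ry": 0, "rz": 0, "claw": 0}, {"dx": -0.25, "dy": 0, "dz": 0, "rx": 0, "ry": 0, "rz": 0, "claw": 0}, {"dx": -0.25, "dy": 0, "dz": 0, "rx": 0, "ry": 0, "rz": 0, "claw": 0}, {"dx": -0.25, "dy": 0, "dz": 0, "rx": 0, "ry": 0, "rz": 0, "claw": 0}, {"dx": -0.25, "dy": 0, "dz": 0, "rx": 0, "ry": 0, "rz": 0, "claw": 0}, {"dx": -0.25, "dy": 0, "dz": 0, "rx": 0, "ry": 0, "rz": 0, "claw": 0}, {"dx": -0.25, "dy": 0, "dz": 0, "rx": 0, "ry": 0, "rz": 0, "claw": 0}])

```text
time_s: 12.45
tcp_pos: [0.6022, -0.2109, 0.0728]
eef_rot: [[0.019, 1.0, -0.0], [1.0, -0.019, -0.0], [-0.0, -0.0, -1.0]]
ft_force: [0.2, 0.5, 0.2]
opening: 0.0
grasp_force: 0.0
```

Emit:
play_rows(commands=[{"dx": -2, "dy": 0, "dz": 0, "rx": 0, "ry": 0, "rz": 0, "claw": 0}, {"dx": -3, "dy": 0, "dz": 0, "rx": 0, "ry": 0, "rz": 0, "claw": 0}, {"dx": -2, "dy": 0, "dz": -3, "rx": 0, "ry": 0, "rz": 0, "claw": 0}, {"dx": 0, "dy": 0, "dz": -5, "rx": 0, "ry": 0, "rz": 0, "claw": 0}, {"dx": 0, "dy": 0, "dz": -5, "rx": 0, "ry": 0, "rz": 0, "claw": 0}, {"dx": 0, "dy": 0, "dz": -3, "rx": 0, "ry": 0, "rz": 0, "claw": 0}, {"dx": 0, "dy": 0, "dz": 0, "rx": 0, "ry": 0, "rz": 0, "claw": 0}, {"dx": 0, "dy": 0, "dz": 0, "rx": 0, "ry": 0, "rz": 0, "claw": 0}, {"dx": 0, "dy": 0, "dz": 0, "rx": 0, "ry": 0, "rz": 0, "claw": 0}])

```text
time_s: 13.58
tcp_pos: [0.6004, -0.2809, 0.2317]
eef_rot: [[0.02, 1.0, -0.002], [1.0, -0.02, 0.0], [0.0, -0.002, -1.0]]
ft_force: [-0.3, 0.2, 0.5]
opening: -0.0001
grasp_force: 0.0
```

```bash
python3 - <<'E'
from h import *
s=state();print(s['time_s'],s['tcp_pos'])
a=grab_frame('top');b=grab_frame('side')
A=a[100:280,150:470];B=b[110:290,220:540]
cv2.imwrite('pics/c4.png',cv2.resize(np.vstack([A,B]),None,fx=1.65,fy=1.65,interpolation=cv2.INTER_CUBIC))
E
```

```text
13.575 [ 0.60036933 -0.28087323  0.23171853]
```

View pics/c4.png

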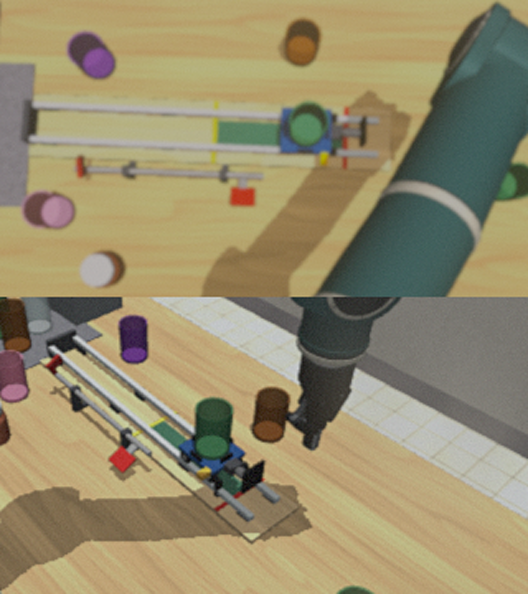

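The pad at (362,130) is about 30 mm past the red line at (346,130), so the trolley is at the end stop. The tumbler is upright at (307,123), the bystanders haven't moved, and the hand is clear.

```bash
python3 -c "
from bench import *
print(job_done())"
```

```text
the job is handed in; nothing more can be done
None
```

I released the trolley, caught it softly short of the red line, held it, eased it to the end stop and handed the job in; the last pictures show it at the stop with the tumbler upright and the hand clear, but the hand-in returned no verdict.

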